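# Refit the selector arm on a valve's splined shaft

## Robot

A 6-joint arm with a two-finger parallel gripper is mounted at the origin on a cart in front of the work surface, level with it; the furniture and walls round the work are solid. World frame = base frame: x ahead of the robot, y to its left, z up, the work surface at z = 0. Lengths are in m, angles in rad, forces in N, time in s.
With the tool pointing down it reaches from about 0.325 to 0.925 m from the base axis. Payload 3.1 kg.
Tool frame: the origin (TCP) lies at the very end of the fingers, on their centre line; the grasp point (between the pads) lies 19 mm behind it (r.grasp_offset is the distance from the TCP to the grasp point, in m); z points along the fingers, y is the line along which they close (so a half turn about z gives the same grasp; the last joint's range is limited). The gripper opens to 85 mm and grips with 20 to 120 N. Pads are 22 mm wide; open, the fingers measure 114 mm over their backs; the gripper's body (76 mm by 85 mm) begins 54 mm behind the grasp point. The pads swing forward as they close: fully open they stand 13 mm farther back than shut.
Start: joints at [1.207, 0.217, 1.613, -0, 1.311, -0.112], TCP at [0.156, 0.605, 0.198] pointing down, gripper open.
Joint ranges: [-2.75, 2.75], [-0.78, 2.1], [0.31, 2.55], [-1.13, 4.27], [0.13, 2.63], [-2.58, 2.58]. Speed limits (rad/s): [2.79, 2.79, 3.14, 3.14, 3.14, 3.14].

## Interface

Orientations are given as [roll, pitch, yaw] about the fixed x, y, z axes, in that order (R = Rz(yaw) Ry(pitch) Rx(roll)).
In Python, from bench import sensors, viewer, job, nets, r gives the robot as it stands. The module is installed in compiled form; this text tells all that it offers.
- The arm moves only by the tool apply_moves, never from a script. Its argument "rows" is text: rows parted by semicolons, each of 5 numbers parted by spaces: the shift along the tool's x, y, z in cm, then the turn about the tool's z in degrees, then the finger opening in cm, from 0 to 8.54. In form: x y z yaw grip; .... A call has 1 to 20 rows; each row is the pose to reach, as a shift and turn from the pose commanded when the call began, along the tool's axes at that moment; what a row does not reach only later rows make up. A row lasts 1/10 s, in which the tool goes at most 50 mm and 8.59 degrees, less where a joint would pass 70% of its speed; a pose out of reach is approached as far as the arm can. A call with a gripper value outside its range is refused whole. The fingers move at their own pace and stop on an object; "newtons" is the grip in N (left out, the last holds). Time passes only in rows, so rows that repeat a pose let the fingers close. It gives the time, the measured TCP pose, the force, the opening and the grip force at its end, in the units of the state.
- sensors.state(): the state, without advancing time (a new reading comes with each control period).
- viewer.read_camera(name): name is "scene" or "top" or "wrist"; returns a dict with "image" (420x560x3 uint8, blue, green, red), "K" (3x3 intrinsics, pixels), "distortion" ([k1, k2, p1, p2, k3] as OpenCV has them; the pictures are not rectified), "pose" (4x4, takes a point from camera to world coordinates). Camera axes: x right, y up, looking along -z (the intrinsics and any distortion apply to the point x, -y, -z); pixel columns grow to the right and rows downward; lengths in m; the calibration is good to about 2 mm. A picture is of the moment at which its call begins. There is no depth.
- job.hand_in(): hands the job in; it is judged then, once.
Trained networks look in the newest picture that a camera, given by its name, has taken for a name from the list of things; names that differ only in an ending like _2 or _b are one class to them, and where a whole thing is asked for, a point or a joint stands for the part that bears it (a point fixed in the world has none). Each returns a list of dicts, best first, with "score" (0 to 1); they miss things now and then, are a little off and sometimes report something else, mostly with a low value. They report only what shows in the picture. A call takes as long as a camera call.
- nets.recognise(camera, label): "at" ([row, column] in pixels, amid what is visible of it).
- nets.outline_of(camera, label): "mask" (420x560 bool, what is visible of it) and "at" ([row, column] in pixels, amid what is visible of it).
The state is a dict: "time_s": time; "q": joint angles; "qvel": joint speeds; "tau": joint torques, N m; "tool_pos": TCP position; "eef_rot": TCP orientation; "force": force on the tool from outside, world axes, zero at the start; "torque": the same for the moment, N m; "grip_width": opening from 0.0 (shut) to 1.0 (fully open); "grip_force": force on a finger pad.
Only numpy, scipy, OpenCV 4.12 (cv2) and the standard library are available. Lean on these libraries where they do the work, as an engineer would, in place of code of your own. Each camera call takes 0.05 s, during which the arm holds its last target. There are 200 camera calls.

## Task

Fit the loose steel selector arm onto the splined shaft of the valve, handle upward: rest it lightly on the shaft, turn it until you feel the bore match the ribs, and push it down fully home on the shoulder. Then swing the arm, and the stiff shaft with it, until its handle end points at the index post, and let go. Never load the valve with more than 50 N through the arm, and leave the other things on the bench alone.

Things in the scene. Friction and masses are not known exactly. Their poses are not given: they have to be found in the camera images.
- boss_centre (a point): Selector arm, loose, steel, about 0.16 kg, most of it in the boss: centre of its square boss, half-way up, on the bore's axis. Boss 42 x 42 mm, 22 mm tall; z up along the bore; +x along the flat arm (18 mm wide, 9 mm thick, level with the boss's underside). The two boss faces across y are clear of the arm and are the ones to grip. Starts lying flat on the bench, handle up.
- boss_foot (a point): Selector arm: the bore's axis at the boss's underside, 11 mm below boss_centre; same axes. The bore goes right through: a cross-shaped hole for a four-ribbed shaft, slots 9 mm wide and 30 mm across along x and along y, between them a round of 22.6 mm.
- handle_end (a point): Selector arm: middle of its handle end, 85 mm from the bore's axis, 5 mm above the underside; the metal ends 94 mm from the bore's axis. An upright light grey handle, 14 mm thick, stands here to 38 mm above the underside.
- selector_arm: The same selector arm; origin and axes as boss_foot.
- valve: Selector valve fixed to the bench: 100 mm round base, grey 80 mm round body, splined shaft on top, upright. Origin on the bench under the shaft's axis; z up; +x towards the index post, a pointed steel post 12 mm thick, 62 mm tall, standing 105 mm from the axis on a tongue of the base.
- shoulder (a point): Valve: centre of the 48 mm round shoulder, 56 mm above the bench, on which the boss must come to rest; axes as the valve. The steel shaft rises from it: four ribs at right angles, each 7 mm wide, 28 mm across opposite ribs, core 20 mm thick, flat ends 20 mm above the shoulder; above them a round 20 mm pilot nose, straight for 6 mm, then tapering; its tip 34 mm above the shoulder.
- rib_ends (a point): Valve: on the shaft's axis, level with the rib ends; axes as the valve, NOT the ribs: the ribs' angle differs every time and is not reported. Ribs and bore repeat every 90 degrees and slip together within about 5 degrees of match; otherwise the boss stops on the rib ends. The shaft turns without limit but stiffly (0.15 N m): a light push on the rib ends does not turn it along.
- index_point (a point): Valve: point 85 mm from the shaft's axis on the line towards the index post, 61 mm above the bench, where handle_end must finally be.
- dropper_bottle: Bystander, leave alone: amber dropper bottle, 33 mm across, 96 mm tall; origin at its underside.
- petri_dish: Bystander, leave alone: flat glass dish, 64 mm across, 15 mm tall; origin at its underside.
- spanner: Bystander, leave alone: thin steel spanner, 125 mm long; origin at its underside.
- hex_key: Bystander, leave alone: steel hex key, 87 mm long; origin at its underside.
- screwdriver: Bystander, leave alone: screwdriver, 180 mm long, 26 mm thick handle; origin at its underside.
- calliper: Bystander, leave alone: calliper, 183 mm long, 12 mm thick; origin at its underside.

How it is judged:
By the outcome, as a careful person would: the job done as asked, in the order asked, and still so for the second after the job is handed in, with the robot touching nothing.
It also fails if it takes over 72 s, if anything falls off the work surface, if the arm or the gripper's body presses on something with over 40 N, if the wrist force passes 120 N, or if a joint passes its speed limit or range.

## Working session

There is one attempt and no reset: what is moved stays moved. The work goes in short steps, Python scripts to look and compute and a tool call to move; the robot and the scene stay as the last step left them, time stands still between calls to the robot, and variables do not carry over. Pictures are saved under pics/ and viewed, at most 10 in all, crops included, and the job is handed in when it is done.

Besides the shell and the picture viewer there is one more tool, called after "Emit:" as name(argument=value, ...), one argument or row to a line, values as JSON. apply_moves: Moves the arm, as the interface text tells. Its arguments: {"type":"object","properties":{"rows":{"type":"string"},"newtons":{"type":"number"}},"required":["rows"]}

```bash
mkdir -p pics; cat > h.py <<'E'
import numpy as np,cv2
from bench import sensors,viewer,job,nets,r
from scipy.spatial.transform import Rotation as R
def ray(c,px):  # px (row,col) list -> origin, dirs
    p=np.array(px,float).reshape(-1,2)[:,::-1]
    u=cv2.undistortPoints(p.reshape(-1,1,2),c["K"],np.array(c["distortion"])).reshape(-1,2)
    d=np.c_[u[:,0],-u[:,1],-np.ones(len(u))]@c["pose"][:3,:3].T
    return c["pose"][:3,3],d
def onz(c,px,z):
    o,d=ray(c,px); return o+d*((z-o[2])/d[:,2])[:,None]
def proj(c,X):
    P=np.linalg.inv(c["pose"]);X=np.array(X,float).reshape(-1,3)@P[:3,:3].T+P[:3,3]
    X=X*[1,-1,-1]
    return cv2.projectPoints(X,np.zeros(3),np.zeros(3),c["K"],np.array(c["distortion"]))[0].reshape(-1,2)[:,::-1]
E
python3 - <<'E'
from h import *
s=sensors.state();print(s)
for n in("scene","top"):
    c=viewer.read_camera(n);cv2.imwrite(f"pics/{n}0.png",c["image"]);print(n,c["pose"].round(3).tolist(),c["K"][0])
    for l in("selector_arm","boss_centre","handle_end","valve","shoulder","rib_ends","index_point"):
        for d in nets.recognise(n,l)[:2]: print(l,round(d["score"],2),np.round(d["at"]),onz(c,d["at"],0.02).round(3))
E
```

```text
{'time_s': 0.0, 'q': array([ 1.20678790e+00,  2.17717605e-01,  1.61496706e+00, -1.38542459e-05,
        1.31131880e+00, -1.12187946e-01]), 'qvel': array([-0.00114792,  0.00214928, -0.00096683, -0.00036926, -0.00098427,
        0.0007826 ]), 'tau': array([ 6.50487964e-04, -3.96839261e+01, -3.03857660e+01, -2.25198137e-04,
        9.67903587e-03, -2.41067859e-06]), 'tool_pos': array([0.15537659, 0.60443128, 0.19637387]), 'eef_rot': array([-3.13919550e+00, -2.56599411e-04,  2.88977543e+00]), 'force': array([0.11695758, 0.8566545 , 0.09634487]), 'torque': array([ 0.01523618,  0.02624018, -0.0068153 ]), 'grip_force': 0.0, 'grip_width': 1.000406176623391}
scene [[0.848, 0.212, -0.487, -0.104], [-0.53, 0.381, -0.758, -0.809], [0.025, 0.9, 0.435, 0.635], [0.0, 0.0, 0.0, 1.0]] [394.33692482   0.         287.73784943]
selector_arm 0.67 [222. 248.] [[0.42 0.25 0.02]]
selector_arm 0.45 [237. 282.] [[0.465 0.105 0.02 ]]
boss_centre 0.71 [217. 246.] [[0.429 0.284 0.02 ]]
boss_centre 0.24 [237. 283.] [[0.467 0.103 0.02 ]]
handle_end 0.83 [219. 247.] [[0.427 0.274 0.02 ]]
valve 0.78 [237. 283.] [[0.
[... 222 characters left out ...]
21, 0.993, -0.119, 0.342], [-1.0, 0.019, -0.014, 0.154], [-0.012, 0.119, 0.993, 1.304], [0.0, 0.0, 0.0, 1.0]] [400.32944463   0.         286.92858   ]
selector_arm 0.72 [219. 308.] [[0.471 0.105 0.02 ]]
selector_arm 0.57 [228. 248.] [[0.436 0.295 0.02 ]]
boss_centre 0.64 [230. 248.] [[0.433 0.296 0.02 ]]
handle_end 0.74 [230. 249.] [[0.431 0.292 0.02 ]]
handle_end 0.64 [241. 415.] [[ 0.407 -0.239  0.02 ]]
valve 0.95 [218. 310.] [[0.475 0.098 0.02 ]]
valve 0.18 [174. 362.] [[ 0.622 -0.069  0.02 ]]
shoulder 0.8 [217. 309.] [[0.478 0.101 0.02 ]]
rib_ends 0.6 [215. 306.] [[0.484 0.109 0.02 ]]
index_point 0.75 [214. 310.] [[0.485 0.098 0.02 ]]
index_point 0.53 [244. 418.] [[ 0.397 -0.249  0.02 ]]
```

```bash
python3 - <<'E'
import cv2
a=cv2.imread("pics/top0.png")[140:280,200:400];cv2.imwrite("pics/a.png",cv2.resize(a,(800,560),interpolation=cv2.INTER_CUBIC))
a=cv2.imread("pics/scene0.png");cv2.imwrite("pics/b.png",cv2.resize(a[150:290,180:380],(800,560),interpolation=cv2.INTER_CUBIC))
E
```

```text
(no output)
```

View pics/a.png

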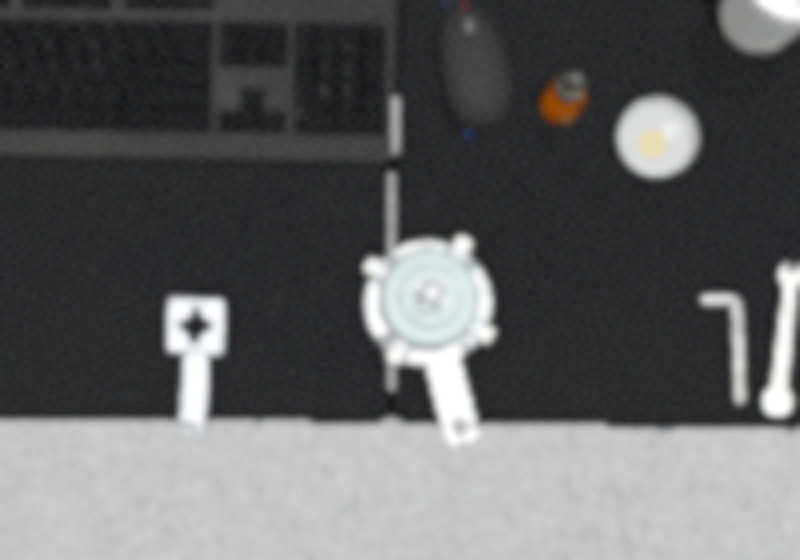

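View pics/b.png

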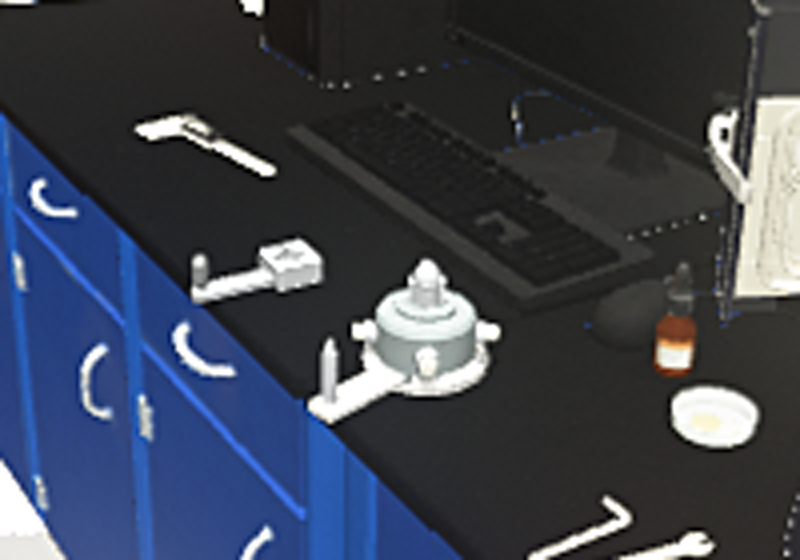

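The top crop shows the loose arm with its bore at full-image px (221,249) and handle toward the robot. The valve axis is near (214,307) and the post near (246,315). In the scene view the arm lies flat with its handle up.

```bash
cat >> h.py <<'E'
def toolshift(X,yaw=None):
    s=sensors.state();T=R.from_euler("xyz",s["eef_rot"]).as_matrix()
    return (T.T@(np.array(X)-s["tool_pos"])*100).round(2)
E
python3 - <<'E'
from h import *
c=viewer.read_camera("top")
b=onz(c,[221.25,248.75],.022)[0];h=onz(c,[140+420/4,200+193/4],.038)[0]
n=onz(c,[140+297/4,200+430/4],.09)[0];p=onz(c,[140+428/4,200+461/4],.062)[0]
print(b,h,n,p,np.linalg.norm((h-b)[:2]),np.linalg.norm((p-n)[:2]))
c2=viewer.read_camera("scene")
print(proj(c2,[b,h,n,p]).round(1))
print(toolshift([b[0]-.0,b[1],.22]),toolshift([n[0],n[1],.26]))
w=viewer.read_camera("wrist");print(w["pose"].round(3).tolist(),w["K"])
E
```

```text
[0.45935375 0.29489427 0.022     ] [0.3825869  0.29231905 0.038     ] [0.47806966 0.10873451 0.09      ] [0.37986203 0.08226596 0.062     ] 0.07681002299222991 0.10171196490962106
[[213.6 252.6]
 [214.6 232.6]
 [215.9 285.6]
 [235.3 261.8]]
[-37.14 -22.5   -2.23] [-43.59 -40.06  -6.23]
[[0.25, -0.934, -0.257, 0.091], [0.968, 0.24, 0.067, 0.622], [-0.001, -0.266, 0.964, 0.374], [0.0, 0.0, 0.0, 1.0]] [[297.64755277   0.         276.39534337]
 [  0.         297.64755277 211.91166029]
 [  0.           0.           1.        ]]
```

Emit:
apply_moves(
  rows="-10 -6 -2.2 -5 8.5;-20 -12 -2.2 -10 8.5;-30 -18 -2.2 -14 8.5;-37.1 -22.5 -2.2 -16 8.5;-37.1 -22.5 -2.2 -16 8.5;-37.1 -22.5 -2.2 -16 8.5;-37.1 -22.5 -2.2 -16 8.5;-37.1 -22.5 -2.2 -16 8.5;-37.1 -22.5 -2.2 -16 8.5;-37.1 -22.5 -2.2 -16 8.5;-37.1 -22.5 -2.2 -16 8.5;-37.1 -22.5 -2.2 -16 8.5",
)

```text
time_s: 2.15
tool_pos: [0.4582, 0.2956, 0.2196]
eef_rot: [3.141, -0.001, -3.113]
force: [-0.8, -0.2, 0.9]
grip_width: 0.998
grip_force: 0.0
```

```bash
python3 - <<'E'
from h import *
s=sensors.state();print(s["time_s"],s["tool_pos"],s["eef_rot"],s["q"])
w=viewer.read_camera("wrist");cv2.imwrite("pics/w1.png",w["image"])
for l in("boss_centre","handle_end","selector_arm","valve","rib_ends"):
    for d in nets.outline_of("wrist",l)[:1]: print(l,d["score"],d["at"],d["mask"].sum())
np.savez("w1.npz",**{k:np.array(v) for k,v in w.items()})
print(proj(w,[[.4594,.2949,.022],[.478,.1087,.09]]))
E
```

```text
2.15 [0.45822445 0.29558786 0.21956942] [ 3.14125016e+00 -6.32248342e-04 -3.11340689e+00] [ 4.43820583e-01  2.93914184e-02  1.77918139e+00  5.85020238e-04
  1.33346001e+00 -1.15529907e+00]
boss_centre 0.97 [167.7, 276.8] 1738
handle_end 0.81 [169.0, 278.5] 1740
selector_arm 0.6 [168.0, 277.0] 1699
valve 0.84 [190.8, 126.4] 6293
rib_ends 0.84 [190.4, 127.9] 6369
[[185.61425739 276.22726132]
 [209.5321828  103.53740474]]
```

View pics/w1.png

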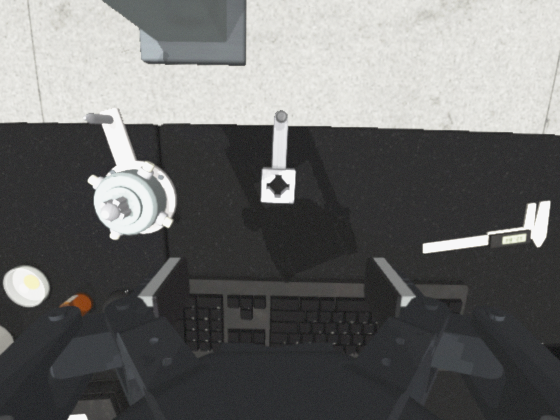

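The wrist image shows the boss bore at (185,278), the handle top at (116,281) and the valve nose at about (211,111).

```bash
python3 - <<'E'
from h import *
w=dict(np.load("w1.npz"));g=cv2.cvtColor(w["image"],cv2.COLOR_BGR2GRAY)
m=np.zeros_like(g);m[160:215,250:310]=(g[160:215,250:310]>150)
# boss: rows below arm
ys,xs=np.nonzero(m);sel=ys>=172
hull=cv2.convexHull(np.c_[xs,ys][sel].astype(np.int32));print(cv2.minAreaRect(hull))
for rr in range(162,210,4):
    x=np.nonzero(m[rr])[0];print(rr,x.min() if len(x) else None,x.max() if len(x) else None)
for X in ([185,278],[185.5,278]): print(onz(w,X,.022))
print(onz(w,[116,281],.038))
# arm edges at rows 125..160
for rr in range(126,160,6):
    x=np.nonzero(g[rr,262:300]>120)[0]+262;c=(x.min()+x.max())/2;print(rr,x.min(),x.max(),onz(w,[rr,c],.009).round(4))
cv2.imwrite("pics/w1c.png",cv2.resize(g[90:220,240:320],None,fx=4.5,fy=4.5,interpolation=cv2.INTER_CUBIC))
E
```

```text
((278.0, 187.0), (30.0, 34.0), 90.0)
162 272 285
166 272 285
170 262 294
174 262 295
178 262 294
182 261 294
186 261 294
190 261 294
194 261 293
198 261 293
202 266 292
206 None None
[[0.45854521 0.2971332  0.022     ]]
[[0.45918955 0.29715201 0.022     ]]
[[0.37508996 0.29808745 0.038     ]]
126 274 287 [[0.3858 0.2982 0.009 ]]
132 273 287 [[0.3932 0.2978 0.009 ]]
138 273 286 [[0.4006 0.2974 0.009 ]]
144 273 286 [[0.408  0.2976 0.009 ]]
150 273 286 [[0.4155 0.2979 0.009 ]]
156 272 285 [[0.4231 0.2968 0.009 ]]
```

View pics/w1c.png

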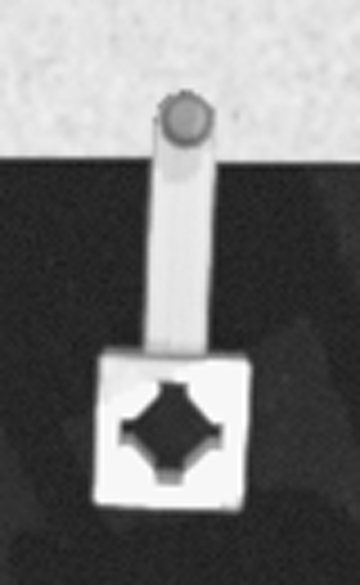

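Emit:
apply_moves(
  rows="-0.1 0.15 5 2.3 6.5;-0.1 0.15 10 2.3 6.5;-0.1 0.15 15 2.3 6.5;-0.1 0.15 18 2.3 6.5;-0.1 0.15 19.5 2.3 6.5;-0.1 0.15 20.5 2.3 6.5;-0.1 0.15 21 2.3 6.5;-0.1 0.15 21.4 2.3 6.5;-0.1 0.15 21.7 2.3 6.5;-0.1 0.15 21.7 2.3 6.5",
)

```text
time_s: 3.45
tool_pos: [0.4606, 0.2969, 0.0035]
eef_rot: [3.141, 0.001, 3.129]
force: [-0.3, 0.9, 0.2]
grip_width: 0.762
grip_force: 0.0
```

```bash
python3 - <<'E'
from h import *
s=sensors.state();print(s["tool_pos"],s["eef_rot"],s["grip_width"])
w=viewer.read_camera("wrist");cv2.imwrite("pics/w2.png",w["image"])
E
```

```text
[0.46062082 0.29685201 0.00354493] [3.14088881e+00 1.42906800e-03 3.12890845e+00] 0.762351555791502
```

View pics/w2.png

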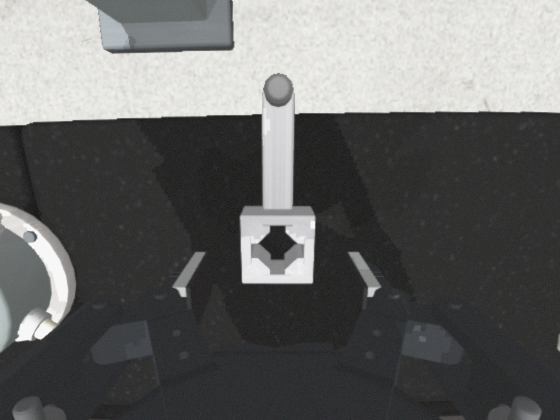

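The boss sits between the fingers with its centre at (248,278), and the arm is aligned with the tool x axis.

```bash
python3 - <<'E'
from h import *
w=viewer.read_camera("wrist");g=cv2.cvtColor(w["image"],cv2.COLOR_BGR2GRAY)
# top face corners approx: back edge row, front edge row
col=g[195:295,250].astype(int);print(col[::3])
for rr in (225,250,275):
    x=np.nonzero(g[rr,225:330]>150)[0]+225;print(rr,x.min(),x.max())
for p in ([214,278],[283,278],[248,241],[248,314.5]): print(p,onz(w,p,.022).round(4))
print(onz(w,[90,278],.038))
E
```

```text
[ 36  30  35  37 132 137 137 191 201 205 205 208 207 212 224 219 216 209
 208 210 213 217 221 227 235 233 235 230 227 219  38  45  44  38]
225 241 314
250 241 313
275 242 312
[214, 278] [[0.4383 0.2977 0.022 ]]
[283, 278] [[0.4808 0.2972 0.022 ]]
[248, 241] [[0.4582 0.2763 0.022 ]]
[248, 314.5] [[0.4588 0.3183 0.022 ]]
[[0.37604825 0.29834492 0.038     ]]
```

Emit:
apply_moves(
  rows="0 0 0.15 0 6.5;0 0 0.3 0 5.5;0 0 0.3 0 4.8;0 0 0.3 0 4;0 0 0.3 0 3.5;0 0 0.3 0 3.5;0 0 0.3 0 3.5;0 0 0.3 0 3.5",
  newtons=70,
)

```text
time_s: 4.35
tool_pos: [0.4599, 0.2965, -0.0003]
eef_rot: [-3.142, 0.0, 3.129]
force: [-0.3, -0.8, 0.4]
grip_width: 0.408
grip_force: 0.0
```

```bash
python3 - <<'E'
from h import *
w=viewer.read_camera("wrist");cv2.imwrite("pics/w3.png",w["image"][150:400,130:430]);s=sensors.state();print(s["grip_width"],s["grip_force"],s["force"])
E
```

```text
0.4080950239954937 0.0 [ 1.37079448  0.18447334 -0.13228519]
```

View pics/w3.png

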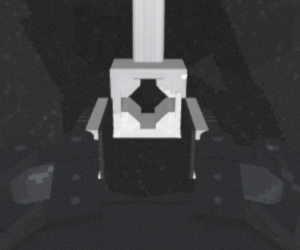

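The fingers stand on both sides of the boss (crop cols about 108 and 190) with a small gap left, so I'll close further.

Emit:
apply_moves(
  rows="0 0 0 0 3;0 0 0 0 2.5;0 0 0 0 2;0 0 0 0 1.5;0 0 0 0 1;0 0 0 0 1;0 0 0 0 1;0 0 0 0 1",
  newtons=70,
)

```text
time_s: 5.2
tool_pos: [0.4599, 0.2965, -0.0003]
eef_rot: [-3.142, -0.0, 3.129]
force: [0.2, 0.0, 0.0]
grip_width: 0.119
grip_force: 0.0
```

```bash
python3 - <<'E'
from h import *
w=viewer.read_camera("wrist");cv2.imwrite("pics/w4.png",w["image"][150:400,130:430]);s=sensors.state();print(s["grip_width"],s["grip_force"],s["force"])
E
```

```text
0.11601317221483907 0.0 [0.11803048 0.20919581 0.44361533]
```

View pics/w4.png

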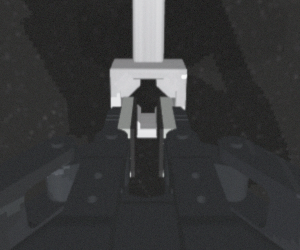

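```bash
python3 - <<'E'
from h import *
w=viewer.read_camera("wrist");print(w["pose"].round(4).tolist(),r.grasp_offset)
s=sensors.state();print(s["tool_pos"],s["q"],[a for a in dir(r) if a[0]!='_'])
for z in(0,.01,.022,.03,.04,.05,.06):
  print(z,[(proj(w,[.4599+dx,.2965+dy,z])-[150,130]).round(0).tolist() for dx in(-.011,0,.011) for dy in(-.005,.005)])
print((proj(w,[[.4594,.297,.022]])-[150,130]))
E
```

```text
[[0.0131, -0.964, -0.2656, 0.3929], [0.9999, 0.0123, 0.0046, 0.2973], [-0.0012, -0.2656, 0.9641, 0.1763], [0.0, 0.0, 0.0, 1.0]] 0.0187
[ 4.59901174e-01  2.96499870e-01 -2.76123028e-04] [ 4.44372963e-01  3.10196251e-01  1.91798192e+00 -1.43245906e-05
  9.13383752e-01 -1.11374984e+00] ['Unreachable', 'grasp_offset']
0 [[[74.0, 139.0]], [[73.0, 155.0]], [[90.0, 139.0]], [[90.0, 155.0]], [[106.0, 139.0]], [[106.0, 155.0]]]
0.01 [[[79.0, 138.0]], [[79.0, 155.0]], [[96.0, 139.0]], [[96.0, 155.0]], [[113.0, 139.0]], [[113.0, 155.0]]]
0.022 [[[86.0, 138.0]], [[86.0, 156.0]], [[104.0, 138.0]], [[104.0, 156.0]], [[122.0, 138.0]], [[122.0, 156.0]]]
0.03 [[[91.0, 137.0]], [[91.0, 156.0]], [[110.0, 138.0]], [[110.0, 156.0]], [[129.0, 138.0]], [[129.0, 156.0]]]
0.04 [[[98.0, 137.0]], [[98.0, 157.0]], [[119.0, 137.0]], [[118.0, 157.0]], [[138.0, 137.0]], [[138.0, 157.0]]]
0.05 [[[107.0, 136.0]], [[106.0, 158.0]], [[128.0, 136.0]], [[128.0, 158.0]], [[149.0, 137.0]], [[149.0, 158.0]]]
0.06 [[[116.0, 135.0]], [[116.0, 158.0]], [[139.0, 136.0]], [[139.0, 158.0]], [[161.0, 136.0]], [[161.0, 158.0]]]
[[103.30478757 147.81195241]]
```

The image shows the fingers passing above the boss: the tips project about 38 mm behind the reported TCP. So I'll open up and go down in small steps, watching the force.

Emit:
apply_moves(
  rows="0 0 0 0 6.2;0 0 0 0 6.2;0 0 0 0 6.2;0 0 0 0 6.2;0 0 0 0 6.2;0 0 0 0 6.2;0 0 0 0 6.2;0 0 0.4 0 6.2;0 0 0.8 0 6.2;0 0 1.2 0 6.2;0 0 1.6 0 6.2;0 0 2 0 6.2;0 0 2 0 6.2",
)

```text
time_s: 6.6
tool_pos: [0.4591, 0.2961, -0.0212]
eef_rot: [-3.141, -0.002, 3.129]
force: [0.3, -0.8, 0.2]
grip_width: 0.725
grip_force: 0.0
```

```bash
python3 - <<'E'
from h import *
w=viewer.read_camera("wrist");cv2.imwrite("pics/w5.png",w["image"][130:400,130:430]);s=sensors.state();print(s["grip_width"],s["tool_pos"],s["force"],w["pose"][:3,3])
d=nets.outline_of("wrist","boss_centre");print(d[0]["at"],d[0]["score"])
E
```

```text
0.7254480177332967 [ 0.45947256  0.2962984  -0.02083331] [-0.32780392 -0.34396427  0.29371445] [0.39240526 0.29703041 0.15546556]Traceback (most recent call last):
  File "<stdin>", line 3, in <module>
IndexError: list index out of range
```

View pics/w5.png

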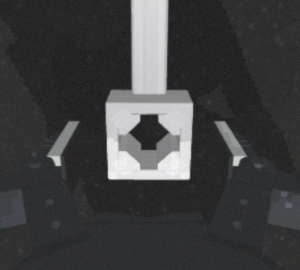

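Emit:
apply_moves(
  rows="0 0.05 0.4 0 5.6;0 0.05 0.8 0 5.2;0 0.05 1.2 0 5.2;0 0.05 1.6 0 5.2;0 0.05 2 0 5.2;0 0.05 2 0 5.2",
)

```text
time_s: 7.3
tool_pos: [0.4598, 0.297, -0.0371]
eef_rot: [-3.14, -0.003, 3.13]
force: [-8.9, -6.5, 24.7]
grip_width: 0.609
grip_force: 12.1
```

```bash
python3 - <<'E'
from h import *
w=viewer.read_camera("wrist");cv2.imwrite("pics/w6.png",w["image"][130:400,100:460]);s=sensors.state();print(s["grip_width"],s["tool_pos"],s["force"],w["pose"][:3,3])
E
```

```text
0.6084532501488964 [ 0.45977737  0.29700368 -0.03706141] [-8.49041273 -5.27105722 23.69037946] [0.39326564 0.2979838  0.13971737]
```

View pics/w6.png

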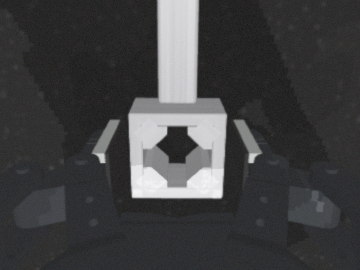

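Tips touch the bench at TCP z = -0.037. I'll back off a few mm and close.

Emit:
apply_moves(
  rows="0 0 -0.8 0 5.2;0 0 -0.8 0 5.2;0 0 -0.8 0 4.7;0 0 -0.8 0 4.3;0 0 -0.8 0 3.8;0 0 -0.8 0 3.4;0 0 -0.8 0 3.4;0 0 -0.8 0 3.4",
  newtons=70,
)

```text
time_s: 8.15
tool_pos: [0.4598, 0.2969, -0.0326]
eef_rot: [-3.142, -0.0, 3.129]
force: [0.2, 0.2, -0.4]
grip_width: 0.477
grip_force: 71.3
```

Emit:
apply_moves(
  rows="0 0 -0.5 0 3.4;0 0 -2 0 3.4;0 0 -5 0 3.4;0 0 -9 0 3.4;0 -2 -13 0 3.4;0 -4 -15.3 0 3.4;0 -6 -15.3 0 3.4;0 -7.7 -15.3 0 3.4;0 -7.7 -15.3 0 3.4;0 -7.7 -15.3 0 3.4;0 -7.7 -15.3 0 3.4",
)

```text
time_s: 9.25
tool_pos: [0.4589, 0.2206, 0.121]
eef_rot: [3.141, 0.0, 3.129]
force: [0.6, 0.6, -1.9]
grip_width: 0.477
grip_force: 71.2
```

```bash
python3 - <<'E'
from h import *
s=sensors.state();print(s["tool_pos"],s["eef_rot"],s["force"],s["torque"],s["grip_force"],s["grip_width"])
w=viewer.read_camera("wrist");np.savez("w7.npz",**{k:np.array(v) for k,v in w.items()})
t=viewer.read_camera("top");sc=viewer.read_camera("scene")
np.savez("t7.npz",**{k:np.array(v) for k,v in t.items()});np.savez("s7.npz",**{k:np.array(v) for k,v in sc.items()})
g=np.array([.478,.1087,.09])
crops=[]
for n,c in(("w7",w),("w1",dict(np.load("w1.npz"))),("t7",t),("s7",sc)):
    p=proj(c,g)[0];h=(75,100) if n=="w7" else (37.5,50)
    r0=int(max(0,p[0]-h[0]));c0=int(max(0,p[1]-h[1]));im=c["image"][r0:r0+int(2*h[0]),c0:c0+int(2*h[1])]
    print(n,p,r0,c0,im.shape)
    o=np.zeros((300,400,3),np.uint8);f=2 if n=="w7" else 4
    im=cv2.resize(im,None,fx=f,fy=f,interpolation=cv2.INTER_CUBIC)[:300,:400];o[:im.shape[0],:im.shape[1]]=im;crops.append(o)
cv2.imwrite("pics/m.png",np.vstack([np.hstack(crops[:2]),np.hstack(crops[2:])]))
for l in("valve","rib_ends","selector_arm"):
    d=nets.outline_of("wrist",l); 
    if d: print(l,d[0]["score"],d[0]["at"])
E
```

```text
[0.45891559 0.22056197 0.12097195] [3.14109959e+00 2.44970829e-04 3.12916500e+00] [ 0.64090143  0.57336517 -1.89458295] [ 0.00661609 -0.01285923  0.0184625 ] 71.17573142051697 0.4770646506074889
w7 [250.45095538 129.87069884] 175 29 (150, 200, 3)
w1 [209.5321828  103.53740474] 172 53 (75, 100, 3)
t7 [214.27291256 307.51098737] 176 257 (75, 100, 3)
s7 [215.94355606 285.61716166] 178 235 (75, 100, 3)
valve 0.78 [213.2, 155.2]
rib_ends 0.89 [214.7, 154.4]
selector_arm 0.58 [230.5, 275.0]
```

View pics/m.png

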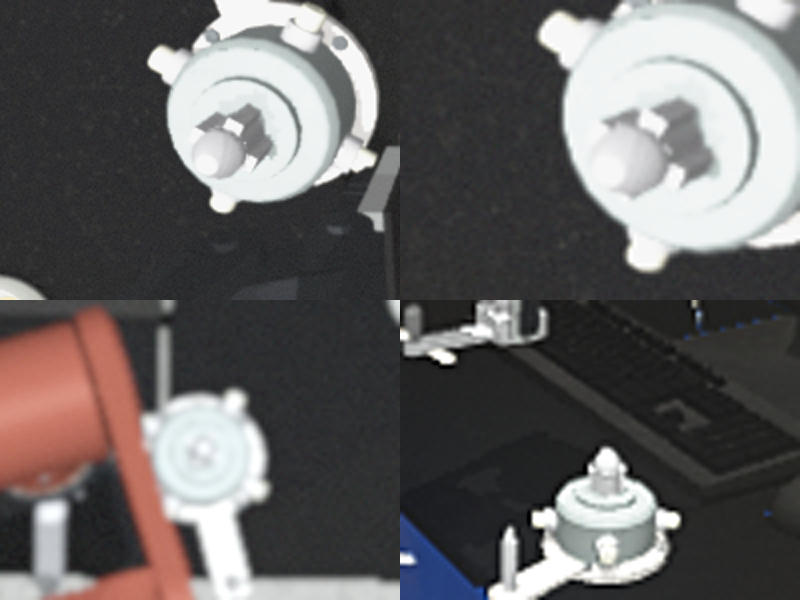

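The montage (w7 at scale 2, offset 175/29) shows the nose tip at full px (257,135). Rib-end faces show near (237,148) and (254,156), so one rib points about 21° clockwise of image-up. Next is a chamfer fit of the valve and the held boss.

```bash
cat > fit.py <<'E'
from h import *
from scipy.optimize import minimize
from itertools import product
def ld(n): return dict(np.load(n+".npz"))
def dt(c):
    g=cv2.cvtColor(c["image"],cv2.COLOR_BGR2GRAY);g=cv2.resize(cv2.bilateralFilter(g,5,25,2),None,fx=3,fy=3,interpolation=cv2.INTER_CUBIC)
    return cv2.distanceTransform(255-cv2.Canny(g,40,100),cv2.DIST_L2,5)/3
def cost(D,px,cap=3):
    x=((px+.5)*3-.5)
    v=cv2.remap(D.astype(np.float32),x[:,1].astype(np.float32)[None],x[:,0].astype(np.float32)[None],cv2.INTER_LINEAR)[0]
    return np.minimum(v,cap).mean()
a=np.linspace(0,2*np.pi,120,endpoint=False)
def circ(x,y,z,rad): return np.c_[x+rad*np.cos(a),y+rad*np.sin(a),np.full(a.shape,z)]
def ribs(x,y,th):
    P=[]
    for k in range(4):
        u=np.array([np.cos(th+k*np.pi/2),np.sin(th+k*np.pi/2)]);v=np.array([-u[1],u[0]])
        for t in np.linspace(-.0035,.0035,7): P.append([*(u*.014+v*t),0.076])
        for t in np.linspace(.010,.014,4):
            for s in(-.0035,.0035): P.append([*(u*t+v*s),.076])
    return np.array(P)+[x,y,0]
def sq(x,y,th,z,h=.021):
    e=np.linspace(-h,h,40);P=np.r_[np.c_[e,e*0+h],np.c_[e,e*0-h],np.c_[e*0+h,e],np.c_[e*0-h,e]]
    Rm=np.array([[np.cos(th),-np.sin(th)],[np.sin(th),np.cos(th)]]);return np.c_[P@Rm.T+[x,y],np.full(len(P),z)]
E
python3 - <<'E'
from fit import *
C={n:ld(n) for n in("w7","w1")};D={n:dt(c) for n,c in C.items()}
def val(p,ns):
    x,y,th=p;return sum(cost(D[n],proj(C[n],circ(x,y,.056,.024)))+cost(D[n],proj(C[n],ribs(x,y,th))) for n in ns)
for ns in(("w7",),("w1",),("w7","w1")):
    best=[]
    for x,y in product(np.arange(.470,.492,.002),np.arange(.100,.120,.002)):
        for th in np.arange(0,90,6): best.append((val((x,y,np.radians(th)),ns),x,y,np.radians(th)))
    best.sort();rs=[]
    for b in best[:6]:
        o=minimize(val,b[1:],args=(ns,),method="Nelder-Mead",options=dict(initial_simplex=[np.array(b[1:])+d for d in([0,0,0],[.002,0,0],[0,.002,0],[0,0,.1])]))
        rs.append((o.fun,*o.x[:2].round(4),np.degrees(o.x[2]).round(1)))
    print(ns,sorted(rs)[:3])
c=C["w7"]
def vb(p): x,y,th=p;return cost(D["w7"],proj(c,sq(x,y,th,.1536+.022)))
rs=[]
for x,y in product(np.arange(.450,.470,.002),np.arange(.212,.230,.002)):
    rs.append((vb((x,y,-.014)),x,y))
b=min(rs);o=minimize(vb,[b[1],b[2],-.014],method="Nelder-Mead",options=dict(initial_simplex=[np.array([b[1],b[2],-.014])+d for d in([0,0,0],[.002,0,0],[0,.002,0],[0,0,.05])]));print("boss",o.fun,o.x)
print(proj(c,[[o.x[0],o.x[1],.1756]]))
for n,p,z in(("w7",(256.5,135),.09),("w1",(215.75,105.5),.09),("t7",(213.5,308.25),.09),("s7",(215.5,286.75),.09)): print(n,onz(ld(n),p,z).round(4))
E
```

```text
('w7',) [(np.float64(2.908813953399658), np.float64(0.4821), np.float64(0.1116), np.float64(66.6)), (np.float64(2.9091525077819824), np.float64(0.4821), np.float64(0.1116), np.float64(66.6)), (np.float64(2.9091897010803223), np.float64(0.4821), np.float64(0.1116), np.float64(66.6))]
('w1',) [(np.float64(2.746347427368164), np.float64(0.4826), np.float64(0.1119), np.float64(62.1)), (np.float64(2.747183322906494), np.float64(0.4826), np.float64(0.1119), np.float64(62.0)), (np.float64(2.7473793029785156), np.float64(0.4826), np.float64(0.1119), np.float64(62.2))]
('w7', 'w1') [(np.float64(5.756002426147461), np.float64(0.4822), np.float64(0.1116), np.float64(66.2)), (np.float64(5.756363391876221), np.float64(0.4822), np.float64(0.1116), np.float64(66.2)), (np.float64(5.756933212280273), np.float64(0.4822), np.float64(0.1116), np.float64(66.2))]
boss 0.5862547755241394 [ 0.45929361  0.22028765 -0.0197081 ]
[[283.43094372 276.424081  ]]
w7 [[0.483 0.112 0.09 ]]
w1 [[0.485 0.11  0.09 ]]
t7 [[0.4804 0.1065 0.09  ]]
s7 [[0.4827 0.1096 0.09  ]]
```

Emit:
apply_moves(
  rows="-0.6 -2.7 0 0 3.4;-1.2 -5.4 0 4 3.4;-1.8 -8 0 9 3.4;-2.44 -10.85 1 9 3.4;-2.44 -10.85 2 9 3.4;-2.44 -10.85 3 9 3.4;-2.44 -10.85 4.1 9 3.4;-2.44 -10.85 4.1 9 3.4;-2.44 -10.85 4.1 9 3.4",
)

```text
time_s: 10.45
tool_pos: [0.4813, 0.112, 0.0791]
eef_rot: [-3.141, -0.001, 2.973]
force: [0.3, 0.4, -1.1]
grip_width: 0.474
grip_force: 71.4
```

```bash
python3 - <<'E'
from fit import *
s=sensors.state();print(s["tool_pos"],s["eef_rot"],s["force"],s["torque"],s["q"])
w=viewer.read_camera("wrist");np.savez("w8.npz",**{k:np.array(v) for k,v in w.items()})
E
```

```text
[0.48129852 0.11197209 0.07910176] [-3.14138490e+00 -1.35108929e-03  2.97319898e+00] [ 0.2669479   0.393194   -1.06697389] [-0.05712671 -0.02672801 -0.02239667] [ 8.63484891e-02  7.94106996e-02  2.01110362e+00  1.60500562e-04
  1.05243818e+00 -1.31613392e+00]
```

Emit:
apply_moves(
  rows="-0.06 0 0.7 0 3.4;-0.06 0 1.4 0 3.4;-0.06 0 2 0 3.4;-0.06 0 2.4 0 3.4;-0.06 0 2.7 0 3.4;-0.06 0 2.7 0 3.4",
)

```text
time_s: 11.1
tool_pos: [0.482, 0.111, 0.0521]
eef_rot: [-3.141, -0.001, 2.972]
force: [-0.2, 0.1, -2.0]
grip_width: 0.477
grip_force: 71.4
```

Emit:
apply_moves(
  rows="0 0 0.2 0 3.4;0 0 0.4 0 3.4;0 0 0.5 0 3.4;0 0 0.6 0 3.4;0 0 0.6 0 3.4",
)

```text
time_s: 11.6
tool_pos: [0.4824, 0.1111, 0.0466]
eef_rot: [-3.142, -0.0, 2.972]
force: [-0.1, -0.1, -2.0]
grip_width: 0.471
grip_force: 71.4
```

Emit:
apply_moves(
  rows="0 0 0.1 0 3.4;0 0 0.2 0 3.4;0 0 0.3 0 3.4;0 0 0.35 0 3.4;0 0 0.35 0 3.4",
)

```text
time_s: 12.1
tool_pos: [0.4825, 0.1111, 0.0433]
eef_rot: [-3.141, -0.0, 2.972]
force: [-0.6, -0.3, 0.4]
grip_width: 0.471
grip_force: 71.6
```

Force has gone from -2 to +0.4, so contact is just starting at the rib-end height. Next, press lightly.

Emit:
apply_moves(
  rows="0 0 0.05 0 3.4;0 0 0.1 0 3.4;0 0 0.1 0 3.4",
)

```text
time_s: 12.4
tool_pos: [0.4826, 0.1111, 0.0431]
eef_rot: [-3.141, -0.0, 2.972]
force: [-4.7, -0.4, 6.3]
grip_width: 0.477
grip_force: 72.5
```

Emit:
apply_moves(
  rows="0 0 0 1.5 3.4;0 0 0 3 3.4;0 0 0 4.5 3.4;0 0 0 6 3.4;0 0 0 7.5 3.4;0 0 0 9 3.4;0 0 0 9 3.4",
)

```text
time_s: 13.1
tool_pos: [0.4839, 0.1111, 0.043]
eef_rot: [3.141, 0.003, 2.814]
force: [-1.0, -0.0, 6.4]
grip_width: 0.474
grip_force: 72.3
```

Emit:
apply_moves(
  rows="0 0 0 1 3.4;0 0 0 2 3.4;0 0 0 3 3.4;0 0 0 3 3.4",
)

```text
time_s: 13.5
tool_pos: [0.484, 0.1109, 0.0429]
eef_rot: [3.141, 0.003, 2.762]
force: [1.3, -1.0, 4.2]
grip_width: 0.473
grip_force: 72.2
```

Emit:
apply_moves(
  rows="0 0 0 1 3.4;0 0 0 2 3.4;0 0 0 2 3.4",
)

```text
time_s: 13.8
tool_pos: [0.4839, 0.111, 0.0428]
eef_rot: [3.141, 0.003, 2.727]
force: [1.5, -0.3, 4.4]
grip_width: 0.48
grip_force: 72.2
```

Emit:
apply_moves(
  rows="0 0 0.05 0 3.4;0 0 0.1 1 3.4;0 0 0.1 2 3.4;0 0 0.1 2 3.4",
)

```text
time_s: 14.2
tool_pos: [0.4825, 0.1109, 0.0409]
eef_rot: [-3.141, 0.0, 2.692]
force: [2.6, -2.5, 0.4]
grip_width: 0.476
grip_force: 71.6
```

It dropped with the force falling, so the ribs have matched. Now I'll push down.

Emit:
apply_moves(
  rows="0 0 0.15 0.5 3.4;0 0 0.3 1 3.4;0 0 0.45 1 3.4;0 0 0.6 1 3.4;0 0 0.6 1 3.4",
)

```text
time_s: 14.7
tool_pos: [0.4825, 0.1106, 0.0348]
eef_rot: [-3.141, 0.0, 2.675]
force: [2.3, -4.0, -0.3]
grip_width: 0.474
grip_force: 71.7
```

Emit:
apply_moves(
  rows="-0.04 -0.03 0.2 0 3.4;-0.04 -0.03 0.4 0 3.4;-0.04 -0.03 0.6 0 3.4;-0.04 -0.03 0.8 0 3.4;-0.04 -0.03 0.95 0 3.4;-0.04 -0.03 1.05 0 3.4;-0.04 -0.03 1.05 0 3.4",
)

```text
time_s: 15.4
tool_pos: [0.4826, 0.1106, 0.0244]
eef_rot: [-3.141, -0.0, 2.675]
force: [1.6, -4.1, -0.1]
grip_width: 0.477
grip_force: 71.7
```

Emit:
apply_moves(
  rows="0 0 0.05 0 3.4;0 0 0.1 0 3.4;0 0 0.15 0 3.4;0 0 0.2 0 3.4;0 0 0.2 0 3.4",
)

```text
time_s: 15.9
tool_pos: [0.4826, 0.1106, 0.0233]
eef_rot: [-3.141, -0.001, 2.675]
force: [-1.3, -4.5, 6.2]
grip_width: 0.472
grip_force: 72.5
```

```bash
python3 - <<'E'
from fit import *
s=sensors.state();print(s["tool_pos"],s["force"],s["torque"],s["q"])
for n in("w1","w7","t7","s7"):
    c=ld(n);D=dt(c);best=[]
    if n=="w7" : continue
    def cst(phi,x=.4823,y=.1112):
        u=np.array([np.cos(phi),np.sin(phi)]);v=np.array([-u[1],u[0]]);O=np.array([x,y])
        P=[]
        for rr in np.linspace(.06,.11,25):
            for sgn in(-.011,-.009,.009,.011)[1:3]: P.append([*(O+u*rr+v*sgn),.004])
        for z in np.linspace(.01,.05,20): 
            for sgn in(-.006,.006): P.append([*(O+u*.105+v*sgn),z])
        P.append([*(O+u*.105),.062])
        return cost(D,proj(c,np.array(P)))
    A=np.radians(np.arange(180,215,.5));k=np.argsort([cst(p) for p in A])[:4];print(n,np.degrees(A[k]),[round(float(cst(A[i])),2) for i in k])
E
```

```text
[0.48258988 0.11057477 0.02333691] [-1.29324324 -4.50452378  6.2139349 ] [-0.7935479   0.15156221 -0.05960755] [ 8.34853908e-02  1.73051124e-01  2.03378386e+00 -1.93871957e-04
  9.35651648e-01 -1.02080158e+00]
w1 [201.5 202.  201.  193.5] [1.67, 1.71, 1.72, 1.78]
t7 [181.5 182.  182.5 181. ] [0.85, 0.85, 0.86, 0.9]
s7 [187.5 196.  188.  188.5] [0.84, 0.84, 0.84, 0.85]
```

```bash
python3 - <<'E'
from fit import *
sets={"top":(dict(ld("t7"),image=cv2.imread("pics/top0.png")),(213.9,307.5),(247,315.25)),
"scene":(dict(ld("s7"),image=cv2.imread("pics/scene0.png")),(215.5,286.75),(235.5,262.5)),"w1":(ld("w1"),(215.75,105.5),(118,90))}
for n,(c,pn,pp) in sets.items():
    a_=onz(c,pn,.09)[0];b_=onz(c,pp,.062)[0];d=b_-a_;print(n,"rays",np.degrees(np.arctan2(d[1],d[0]))%360,np.hypot(*d[:2]))
    g=cv2.cvtColor(c["image"],cv2.COLOR_BGR2GRAY).astype(np.float32);z=.006
    ph=np.radians(np.arange(170,222,.5))
    for rr in(.060,.066,.072,.078,.084,.09):
        X=np.c_[.4823+rr*np.cos(ph),.1112+rr*np.sin(ph),np.full(len(ph),z)];q=proj(c,X)
        v=cv2.remap(g,q[:,1].astype(np.float32)[None],q[:,0].astype(np.float32)[None],cv2.INTER_LINEAR)[0]
        k=np.nonzero(v>160)[0]
        if len(k): print(n,rr,np.degrees(ph[k[[0,-1]]]),round(float(np.degrees(ph[k].mean())),1), len(k))
E
```

```text
top rays 194.93629491404795 0.10275348154782629
top 0.06 [183.  212.5] 197.8 60
top 0.066 [184. 211.] 197.5 55
top 0.072 [185.  209.5] 197.2 50
top 0.078 [186.  208.5] 197.2 46
top 0.084 [186.5 207.5] 197.0 43
top 0.09 [187.5 206.5] 197.0 39
scene rays 196.25391863094976 0.10582167964859183
scene 0.06 [178.5 209.5] 194.0 63
scene 0.066 [180. 209.] 194.5 59
scene 0.072 [180.5 207. ] 193.8 54
scene 0.078 [170. 206.] 190.2 59
scene 0.084 [170. 206.] 188.0 73
scene 0.09 [178.  205.5] 191.8 56
w1 rays 191.6090809598735 0.10482871850925715
w1 0.06 [185. 211.] 198.0 53
w1 0.066 [186.  209.5] 197.8 48
w1 0.072 [186.5 208.5] 197.5 45
w1 0.078 [187. 207.] 197.0 41
w1 0.084 [188.  206.5] 197.2 38
w1 0.09 [188.5 205.5] 197.0 35
```

Emit:
apply_moves(
  rows="-0.03 -0.06 0 0 3.4;-0.03 -0.06 0 -3 3.4;-0.03 -0.06 0 -6 3.4;-0.03 -0.06 0 -9 3.4;-0.03 -0.06 0 -12 3.4;-0.03 -0.06 0 -12 3.4",
)

```text
time_s: 16.5
tool_pos: [0.4827, 0.1103, 0.0234]
eef_rot: [3.141, -0.001, 2.885]
force: [-0.6, -3.3, 5.9]
grip_width: 0.477
grip_force: 72.3
```

Emit:
apply_moves(
  rows="0 0 0 -3 3.4;0 0 0 -6 3.4;0 0 0 -9 3.4;0 0 0 -12 3.4;0 0 0 -15 3.4;0 0 0 -18 3.4;0 0 0 -21 3.4;0 0 0 -24 3.4;0 0 0 -27 3.4;0 0 0 -30.3 3.4;0 0 0 -30.3 3.4;0 0 0 -30.3 3.4",
)

```text
time_s: 17.7
tool_pos: [0.4826, 0.11, 0.0233]
eef_rot: [3.142, -0.001, -2.869]
force: [-0.3, -3.5, 6.2]
grip_width: 0.482
grip_force: 72.3
```

```bash
python3 - <<'E'
from fit import *
s=sensors.state();print(s["tool_pos"],s["eef_rot"],np.degrees(s["eef_rot"][2])%360,s["force"],s["torque"])
w=viewer.read_camera("wrist");np.savez("w9.npz",**{k:np.array(v) for k,v in w.items()})
D=dt(w);O=s["tool_pos"][:2]
def sh(phi,off,z0=.056):  # arm edges + handle top
    u=np.array([np.cos(phi),np.sin(phi)]);v=np.array([-u[1],u[0]])
    P=[[*(O+u*rr+v*(sg+off)),z0+.009] for rr in np.linspace(.028,.072,30) for sg in(-.009,.009)]
    return cost(D,proj(w,np.array(P)))
def post(phi,off):
    u=np.array([np.cos(phi),np.sin(phi)]);v=np.array([-u[1],u[0]])
    P=[[*(O+u*.105+v*(sg+off)),z] for z in np.linspace(.02,.048,15) for sg in(-.006,.006)]
    return cost(D,proj(w,np.array(P)))
for f in(sh,post):
    L=sorted((round(float(f(np.radians(p),o)),2),p,o) for p in np.arange(180,212,.5) for o in(-.002,-.001,0,.001,.002));print(f.__name__,L[:6])
E
```

```text
[0.48264277 0.11003453 0.0233289 ] [ 3.14150124e+00 -6.13501344e-04 -2.86931757e+00] 195.60021300375342 [-0.27156738 -3.53432104  6.2264599 ] [-0.72350341  0.08242729  0.02921105]
sh [(0.95, np.float64(195.5), 0), (1.0, np.float64(194.5), 0.001), (1.01, np.float64(196.5), -0.001), (1.18, np.float64(193.5), 0.002), (1.19, np.float64(197.5), -0.002), (1.28, np.float64(197.0), -0.001)]
post [(0.45, np.float64(196.5), -0.002), (0.51, np.float64(196.0), -0.001), (0.61, np.float64(195.5), 0), (0.74, np.float64(195.0), 0.001), (0.79, np.float64(194.0), 0.002), (0.89, np.float64(194.5), 0.002)]
```

Emit:
apply_moves(
  rows="0 0 0.05 0 3.4;0 0 0.12 0 3.4;0 0 0.12 0 3.4;0 0 0.05 0 3.4;0 0 -0.05 0 3.4;0 0 -0.1 0 3.4;0 0 -0.1 0 3.4",
)

```text
time_s: 18.45
tool_pos: [0.4826, 0.1101, 0.0234]
eef_rot: [3.141, -0.0, -2.87]
force: [2.1, -4.4, -0.7]
grip_width: 0.477
grip_force: 71.5
```

Emit:
apply_moves(
  rows="0 0 -0.1 0 4.4;0 0 -0.1 0 4.8;0 0 -0.1 0 5.4;0 0 -0.1 0 6.2;0 0 -0.1 0 6.2;0 0 -0.1 0 6.2;0 0 -0.1 0 6.2;0 0 -1 0 6.2;0 0 -3 0 6.2;0 0 -6 0 6.2;0 0 -10 0 6.2;0 0 -13 0 6.2;0 0 -13 0 6.2;0 0 -13 0 6.2",
)

```text
time_s: 19.85
tool_pos: [0.4836, 0.1101, 0.1552]
eef_rot: [-3.141, 0.003, -2.87]
force: [0.0, -0.5, -0.5]
grip_width: 0.725
grip_force: 0.0
```

```bash
python3 - <<'E'
from fit import *
s=sensors.state();print(s["time_s"],s["tool_pos"],s["force"])
w=viewer.read_camera("wrist");D=dt(w)
def sh(x,y,phi,z):
    O=np.array([x,y]);u=np.array([np.cos(phi),np.sin(phi)]);v=np.array([-u[1],u[0]])
    P=[[*(O+u*rr+v*sg),z+.009] for rr in np.linspace(.028,.072,30) for sg in(-.009,.009)]
    return np.r_[np.array(P),sq(x,y,phi,z+.022),[[*(O+u*.085+.007*np.array([np.cos(t),np.sin(t)])),z+.038] for t in a[::3]]]
def f(p): return cost(D,proj(w,sh(*p)),6)
for z0 in(.056,.070):
    S=np.array([.4826,.1100,np.radians(195.5),z0]);o=minimize(f,S,method="Nelder-Mead",options=dict(initial_simplex=[S+d for d in([0]*4,[.003,0,0,0],[0,.003,0,0],[0,0,.05,0],[0,0,0,.006])]))
    print(o.fun,o.x[:2],np.degrees(o.x[2]),o.x[3])
def post(phi,off):
    O=o.x[:2];u=np.array([np.cos(phi),np.sin(phi)]);v=np.array([-u[1],u[0]])
    return cost(D,proj(w,np.array([[*(O+u*.105+v*(sg+off)),z] for z in np.linspace(.02,.048,15) for sg in(-.006,.006)])))
print(sorted((round(float(post(np.radians(p),q)),2),p,q) for p in np.arange(185,206,.5) for q in(-.001,0,.001))[:5])
E
```

```text
19.85 [0.48359251 0.11007447 0.1552077 ] [ 0.02082116 -0.51414384 -0.46941336]
1.4239391088485718 [0.48311982 0.11014881] 195.19792316184518 0.056144644151583066
1.5610233545303345 [0.47892834 0.11052142] 196.0624896897762 0.07405532916900068
[(0.43, np.float64(199.5), -0.001), (0.45, np.float64(199.0), 0), (0.48, np.float64(198.5), 0.001), (0.53, np.float64(200.5), -0.001), (0.55, np.float64(198.0), 0.001)]
```

```bash
python3 - <<'E'
from fit import *
w=viewer.read_camera("wrist");np.savez("w10.npz",**{k:np.array(v) for k,v in w.items()})
for n in("w9","w10","w1"):
    w=ld(n);D=dt(w);g=cv2.cvtColor(w["image"],cv2.COLOR_BGR2GRAY).astype(np.float32);O=np.array([.4828,.1101])
    if n=="w1":O=np.array([.4825,.1115])
    def post(phi,r_=.105):
        u=np.array([np.cos(phi),np.sin(phi)]);C=w["pose"][:2,3];B=O+u*r_
        d=(B-C)/np.linalg.norm(B-C);v=np.array([-d[1],d[0]])   # silhouette sides as seen by camera
        P=[[*(B+v*sg),z] for z in np.linspace(.012,.050,20) for sg in(-.006,.006)]
        P+=[[*(B+v*sg*(.062-z)/.012),z] for z in np.linspace(.051,.062,6) for sg in(-.006,.006)]
        return cost(D,proj(w,np.array(P)))
    L=sorted((round(float(post(np.radians(p),q)),2),p,q) for p in np.arange(185,206,.5) for q in(.103,.105,.107));print(n,L[:7])
    ph=np.radians(np.arange(175,216,1.))
    for rr,z in((.11,.006),(.115,.006),(.105,.062)):
        q=proj(w,np.c_[O[0]+rr*np.cos(ph),O[1]+rr*np.sin(ph),np.full(len(ph),z)])
        print(rr,cv2.remap(g,q[:,1].astype(np.float32)[None],q[:,0].astype(np.float32)[None],cv2.INTER_LINEAR)[0].astype(int).tolist(),q[20].round(0))
E
```

```text
w9 [(0.69, np.float64(195.5), 0.107), (0.98, np.float64(195.0), 0.107), (1.06, np.float64(195.5), 0.105), (1.43, np.float64(195.0), 0.105), (1.64, np.float64(195.5), 0.103), (1.7, np.float64(189.0), 0.105), (1.71, np.float64(192.5), 0.105)]
0.11 [218, 228, 230, 228, 224, 234, 227, 231, 232, 228, 228, 228, 220, 224, 210, 235, 245, 178, 125, 130, 130, 128, 129, 128, 245, 247, 247, 219, 229, 235, 229, 227, 228, 230, 231, 214, 86, 45, 46, 48, 47] [ 57. 279.]
0.115 [228, 225, 218, 232, 229, 231, 206, 197, 211, 227, 223, 224, 234, 227, 194, 232, 247, 132, 148, 153, 154, 159, 158, 154, 221, 247, 247, 220, 227, 231, 227, 225, 220, 230, 220, 229, 227, 225, 232, 208, 74] [ 48. 279.]
0.105 [221, 231, 226, 225, 232, 226, 222, 229, 117, 132, 131, 131, 131, 126, 121, 116, 106, 95, 136, 183, 247, 243, 186, 224, 229, 224, 226, 225, 235, 230, 216, 220, 226, 218, 224, 232, 231, 226, 225, 230, 129] [ 38. 280.]
w10 [(0.47, np.float64(195.5), 0.107), (0.68, np.float64(195.5), 0.105), (0.7, np.float64(195.0), 0.107), (0.82, np.float64(195.0), 0.105), (0.85, np.float64(192.5), 0.107), (0.91, np.float64(195
[... 902 characters left out ...]
8.0), 0.105), (0.84, np.float64(199.0), 0.107)]
0.11 [234, 230, 226, 227, 223, 217, 222, 225, 225, 218, 217, 220, 221, 223, 183, 205, 245, 247, 247, 247, 244, 211, 158, 137, 130, 128, 126, 124, 122, 120, 118, 119, 120, 120, 107, 82, 56, 45, 47, 48, 48] [115. 111.]
0.115 [231, 229, 228, 227, 228, 223, 226, 228, 230, 229, 226, 231, 230, 228, 195, 190, 242, 247, 247, 247, 247, 247, 247, 247, 247, 247, 221, 186, 146, 134, 133, 129, 135, 142, 148, 148, 145, 139, 143, 73, 48] [111. 110.]
0.105 [240, 247, 247, 247, 247, 245, 242, 239, 237, 231, 204, 183, 152, 146, 142, 140, 150, 160, 167, 173, 197, 244, 237, 231, 230, 231, 227, 227, 226, 213, 140, 75, 39, 44, 49, 48, 50, 46, 47, 48, 47] [117.  86.]
```

The arm is seated at z = 0.056 and points to 195.2–195.5°. The post measures about 195.6°, so I'm handing in.

```bash
python3 -c "
from bench import job
print(job.hand_in())"
```

```text
the job is handed in; nothing more can be done
None
```

The selector arm is fully home on the shoulder, points at the index post to within about half a degree by the wrist camera, and has been released. The job was handed in at about 20 s, with sampled vertical loads on the valve under about 10 N and no verdict reported back.

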